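Hold a tray of connectors in the ionised air

ROBOT

A 6-joint arm with a two-finger parallel gripper is mounted at the origin on the work surface. World frame = base frame: x ahead of the robot, y to its left, z up, the work surface at z = 0. Lengths are in m, angles in degrees, forces in N, time in s.
With the tool pointing down it reaches from about 0.4 to 0.825 m from the base axis. Payload 7 kg.
Tool frame: the origin (TCP) lies at the centre of the arm's flange, where the gripper is bolted on; the fingertips stand 178 mm ahead of it and the grasp point (between the pads) lies 159 mm ahead of it (r.tips_ahead is the z of the fingertips in the tool frame, in m); z points along the fingers, y is the line along which they close (so a half turn about z gives the same grasp; the last joint's range is limited). The gripper opens to 88 mm and grips with 3 to 60 N. Pads are 19 mm wide; open, the fingers measure 130 mm over their backs; the gripper's body (78 mm by 193 mm) begins 47 mm behind the grasp point.
Start: joints at [93.57, 20.546, 0.682, 0, -70.136, -16.507], TCP at [0.151, 0.658, 0.405] pointing down, gripper open.
Joint ranges: [-176.03, 176.03], [-82.01, 121.73], [-58.28, 71.71], [-173.87, 95.51], [-174.79, -0.11], [-173.66, 173.66]. Speed limits (degrees/s): [136.94, 136.94, 172.46, 180, 180, 180].

INTERFACE

Orientations are given as [roll, pitch, yaw] about the fixed x, y, z axes, in that order (R = Rz(yaw) Ry(pitch) Rx(roll)).
In Python, from plant import r gives the robot as it stands. The module is installed in compiled form; this text tells all that it offers.
- The arm moves only by the shell command python3 -m pendant 'ROWS' [FORCE]. ROWS is JSON, a list that holds one entry, the list of rows, each a list of 7 numbers: the shift along the tool's x, y, z in m, then the turn, a rotation vector about the tool's x, y, z in degrees, then the gripper command: -1 is shut, 1 is fully open, values between are in proportion. A call has 1 to 5 rows; each row is the pose to reach, as a shift and turn from the pose commanded when the call began, along the tool's axes at that moment; what a row does not reach only later rows make up. A row lasts 1/10 s, in which the tool goes at most 50 mm and 8.59 degrees, less where a joint would pass 70% of its speed; a pose out of reach is approached as far as the arm can. A call with a gripper value outside its range is refused whole. The fingers move at their own pace and stop on an object; FORCE is the grip in N (left out, the last holds). Time passes only in rows, so rows that repeat a pose let the fingers close. It gives the time, the measured TCP pose, the force, the opening and the grip force at its end, in the units of the state.
- r.get_state(): the state, without advancing time (a new reading comes with each control period).
- r.capture(name): name is "scene" or "top" or "wrist"; returns the picture (480x640x3 uint8, red, green, blue); there is no depth.
- r.camera_params(name): a dict with "fx", "fy", "cx", "cy" (pixels), "dist_coeffs" ([k1, k2, p1, p2, k3] as OpenCV has them; the pictures are not rectified), "R" (3x3) and "t" (3): a world point X has camera coordinates R X + t. Camera axes: x right, y down, z forward; pixel columns grow to the right and rows downward; lengths in m; the calibration is good to about 2 mm. A picture is of the moment at which its call begins: read the wrist's pose just before it. camera_params takes no time and is no camera call; for the wrist camera it gives the pose at the moment of the call.
- r.close_job(): hands the job in; it is judged then, once.
The state is a dict: "time_s": time; "joints": joint angles; "qd": joint speeds; "joint_torque": joint torques, N m; "tcp_pos": TCP position; "eef_rot": TCP orientation; "contact_force": force on the tool from outside, world axes, zero at the start; "moment": the same for the moment, N m; "gripper_width": finger opening in m; "gripper_force": force on a finger pad.
Only numpy, scipy, OpenCV 4.12 (cv2) and the standard library are available. Lean on these libraries where they do the work, as an engineer would, in place of code of your own. Each camera call takes 0.05 s, during which the arm holds its last target. There are 200 camera calls.

TASK

Take the static off the four connectors in the blue tray: first turn the selector knob on top of the ionising blower from where it stands until it clicks in at the mark with two dots, and let go of it. Then lift the blue tray off the white foam slab and hold it in the air in front of the blower's round grille, centred on the grille and about 20 cm away from it, level and still, with all four connectors still standing in it. Keep the tray level all the way, leave everything else where it is, and finish while you are still holding the tray there: do not put it down.

Things in the scene. Friction and masses are not known exactly. Their poses are not given: they have to be found in the camera images.
- ionizer: benchtop ionising blower: white upright housing 90 mm deep (x), 150 mm wide (y), its top 215 mm above the table, on a dark steel yoke stand (120 x 176 mm foot). Does not move. Origin on the table under the housing's centre. Its -x side is the front, with the round grille; z is up
- outlet (a point): centre of the blower's round grille (diameter 124 mm), 125 mm above the table, 52 mm in front of the blower's origin. Axes as the blower's: the air blows out along -x, y is sideways, z is up
- selector (a joint): angle of the selector knob in rad, growing clockwise seen from above. Four clicks, each at a mark round the knob: 0 off (red bar), 0.628 one dot, 1.257 two dots, 1.885 three dots (white, in a row pointing outwards). It starts at off or one dot, seldom stuck between them. About 0.06 N m turns it out of a click; let go, it springs to the nearest click
- selector_grip (a point): on the knob's upright axis (through the blower's origin), 231 mm above the table. Black grip bar 38 mm long, 12 mm thick, from 219 to 243 mm above the table, on a round skirt (41 mm wide, 4 mm thick) on the housing's top. Turns with the knob: x runs along the bar to its pointing end (white line), z up. With the knob at q, x points 0.942 - q rad counterclockwise from above of the blower's x
- foam: white foam slab 180 mm (x) by 310 mm (y), 50 mm high, lying on the table; does not move. Origin under its centre. Both trays stand on it
- tray: blue open tray, 120 mm long (x), 56 mm wide (y), 24 mm high, walls and floor 3 mm, two cross walls; about 0.1 kg. Origin at the centre of its underside, z up. Two connectors stand in each end compartment, the middle one is empty, so it balances at its middle. Stands flat on the left or right half of the slab, long side within 0.45 rad of world x, 50 mm or more from the yellow tray
- tray_mid (a point): point at the centre of the blue tray, 12 mm above its underside; axes as the tray's
- plug1: metal cable connector in the -x end compartment of the blue tray, standing upright: coupling ring 22 mm in diameter and 14 mm high below, 17.6 mm barrel above, 38 mm high in all, 28 g. Origin at the centre of its underside, z up along it
- plug2: metal cable connector in the -x end compartment of the blue tray, standing upright: coupling ring 22 mm in diameter and 14 mm high below, 17.6 mm barrel above, 38 mm high in all, 28 g. Origin at the centre of its underside, z up along it
- plug3: metal cable connector in the +x end compartment of the blue tray, standing upright: coupling ring 22 mm in diameter and 14 mm high below, 17.6 mm barrel above, 38 mm high in all, 28 g. Origin at the centre of its underside, z up along it
- plug4: metal cable connector in the +x end compartment of the blue tray, standing upright: coupling ring 22 mm in diameter and 14 mm high below, 17.6 mm barrel above, 38 mm high in all, 28 g. Origin at the centre of its underside, z up along it
- tray_yellow: bystander: yellow tray of the same size as the blue one, on the other half of the foam slab. Origin at the centre of its underside
- plug5: bystander: connector like the others, standing in the yellow tray
- reel: bystander: standing solder reel, 60 mm diameter, 50 mm high, origin under its centre
- reel_small: bystander: standing small solder reel, 48 mm diameter, 30 mm high, origin under its centre
- flux: bystander: standing flux bottle, 42 mm diameter, 95 mm high, red cap, origin under its centre
- tweezers: bystander: steel tweezers, about 130 mm long, 8 mm high, lying along their x, origin about at the middle
- brush: bystander: brush, 150 mm long, lying along its x on the table

How it is judged (in metres and radians):
On the way, in this order (a step that is already met when the one before it is completed fails the run):
1. the selector is at the two-dot mark and let go, the blue tray still on the foam slab (value of joint selector between 1.106 and 1.406 rad and contact force between the fingers and selector below 0.05 N and height (world z) of tray_mid below 0.07 m), for 0.2 s.
2. the blue tray is lifted clear of the foam slab, level (height (world z) of tray_mid above 0.08 m and contact force between tray and foam below 0.05 N and angle between tray's own z axis and vertical below 0.15 rad), for 0.2 s.
At the end, for the whole second after the job is handed in: selector within 0.15 rad of two dots; blue tray carried by the gripper alone, its middle 13-27 cm before the grille, within 5 cm sideways, 4.5 cm below to 6 cm above the grille centre, level within 0.12 rad, still (2 cm/s, 0.15 rad/s); all four connectors upright within 0.25 rad on its floor (value of joint selector between 1.106 and 1.406 rad and x of tray_mid in the frame of outlet between -0.27 and -0.13 m and y of tray_mid in the frame of outlet between -0.05 and 0.05 m and z of tray_mid in the frame of outlet between -0.045 and 0.06 m and angle between tray's own z axis and vertical below 0.12 rad and linear speed of tray below 0.02 m/s and angular speed of tray below 0.15 rad/s and contact force between the fingers and tray above 1 N and contact force between tray and foam below 0.05 N and contact force between tray and ionizer below 0.05 N and contact force between tray and tray_yellow below 0.05 N and contact force between tray and reel below 0.05 N and contact force between tray and reel_small below 0.05 N and contact force between tray and flux below 0.05 N and angle between each of plug1, plug2, plug3, plug4's own z axis and vertical below 0.25 rad and horizontal distance between each of plug1, plug2, plug3, plug4 and tray below 0.06 m and z of plug1 in the frame of tray between -0.003 and 0.012 m and z of plug2 in the frame of tray between -0.003 and 0.012 m and z of plug3 in the frame of tray between -0.003 and 0.012 m and z of plug4 in the frame of tray between -0.003 and 0.012 m); the arm keeps its last pose, push and grip.
It fails at once if the blue tray is tipped by more than 0.25 rad (angle between tray's own z axis and vertical above 0.25 rad).
It fails at once if something else (yellow tray, its connector, a reel, the flux bottle, tweezers, brush) is moved by more than 2 cm (distance of any of tray_yellow, plug5, reel, reel_small, flux, tweezers, brush from where it was at the start of the episode above 0.02 m).
It also fails if it takes over 64 s, if anything falls off the work surface, if the arm or the gripper's body presses on something with over 40 N, if the wrist force passes 120 N, or if a joint passes its speed limit or range.

## Working session

There is one attempt and no reset: what is moved stays moved. The work goes in short steps, Python scripts to look and compute and a shell command to move; the robot and the scene stay as the last step left them, time stands still between calls to the robot, and variables do not carry over. Pictures are saved under pics/ and viewed, at most 10 in all, crops included, and the job is handed in when it is done.

```bash
mkdir -p pics; python3 - <<'E'
from plant import r
import cv2,numpy as np
s=r.get_state();print(s['time_s'],s['tcp_pos'],s['eef_rot'],s['gripper_width'])
for n in("scene","top"):
    im=r.capture(n);cv2.imwrite(f"pics/{n}0.png",im[:,:,::-1]);p=r.camera_params(n);print(n,p['fx'],-np.array(p['R']).T@np.array(p['t']))
E
```

```text
0.0 [0.15107922 0.65766417 0.40372668] [ 1.79904798e+02 -6.41719635e-03 -1.29459188e+01] 0.08739791490946652
scene 556.3814375258231 [ 1.22078754 -0.23320953  1.04953577]
top 476.01103796432074 [ 0.56738512 -0.01547879  1.05148429]
```

View pics/top0.png

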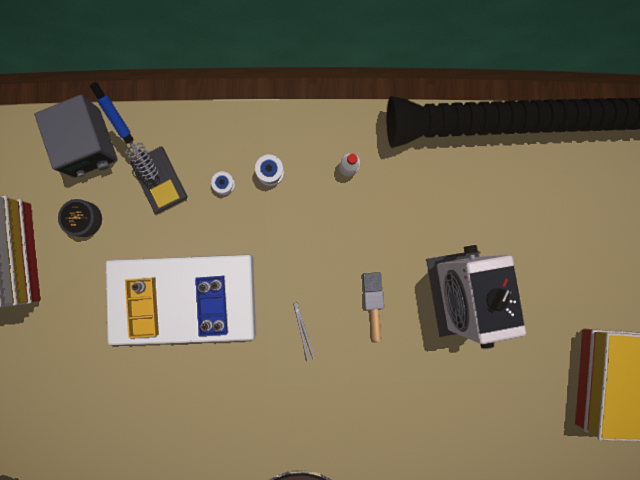

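View pics/scene0.png

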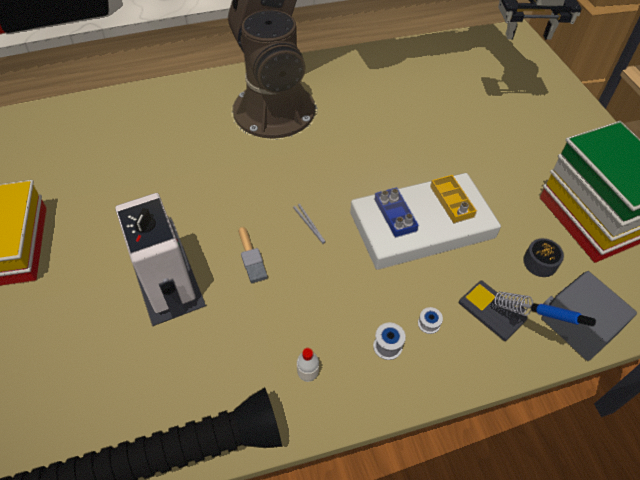

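The top view shows the blower at about (480,300) with its grille facing left (+y). The blue tray is at (211,306), with the brush and tweezers in between. Next I'll measure these and zoom in on the knob.

```bash
cat > h.py <<'E'
import cv2,numpy as np
from plant import r
def ray(p,uv):
    K=np.array([[p['fx'],0,p['cx']],[0,p['fy'],p['cy']],[0,0,1]])
    n=cv2.undistortPoints(np.float64(uv).reshape(-1,1,2),K,np.array(p['dist_coeffs'])).reshape(-1,2)
    R=np.array(p['R']);return -R.T@np.array(p['t']),np.c_[n,np.ones(len(n))]@R
def plane(p,uv,z):
    c,d=ray(p,uv);return c+d*((z-c[2])/d[:,2])[:,None]
def rect(mask,off=(0,0)):
    c=max(cv2.findContours(mask.astype(np.uint8),0,2)[0],key=cv2.contourArea)
    return cv2.boxPoints(cv2.minAreaRect(c))+np.float32(off)
E
python3 - <<'E'
from h import *
im=cv2.imread('pics/top0.png');p=r.camera_params('top')
hsv=cv2.cvtColor(im,cv2.COLOR_BGR2HSV)
def m(lo,hi,x0,y0,x1,y1):
    k=cv2.inRange(hsv,np.array(lo),np.array(hi));z=np.zeros_like(k);z[y0:y1,x0:x1]=k[y0:y1,x0:x1];return z
for n,k,z in(("blue",m((105,120,40),(130,255,255),185,260,240,350),.074),("yel",m((15,150,120),(32,255,255),115,265,165,350),.074)):
    k=cv2.morphologyEx(k,cv2.MORPH_CLOSE,np.ones((15,15)))
    w=plane(p,rect(k),z);print(n,w.mean(0).round(4),w[:,:2].round(3).tolist())
for n,uv,z in(("knob",[(497,300)],.231),("brush",[(372,272),(376,341)],.01),("tweez",[(296,305),(309,359)],.005),("foam",[(107,262),(252,256),(254,341),(109,345)],.05),("tops",[(516,257),(525,333)],.215),("topfront",[(468,263),(477,342)],.215)):
    print(n,plane(p,uv,z)[:,:2].round(3).tolist())
c=cv2.resize(im[235:365,420:550],None,fx=4.5,fy=4.5,interpolation=cv2.INTER_CUBIC);cv2.imwrite('pics/knob.png',c)
E
```

```text
blue [0.4918 0.1731 0.074 ] [[0.549, 0.205], [0.552, 0.148], [0.434, 0.141], [0.431, 0.198]]
yel [0.4893 0.3185 0.074 ] [[0.547, 0.351], [0.55, 0.295], [0.432, 0.286], [0.428, 0.342]]
knob [[0.504, -0.356]]
brush [[0.555, -0.167], [0.404, -0.173]]
tweez [[0.485, 0.001], [0.367, -0.026]]
foam [[0.583, 0.397], [0.592, 0.091], [0.415, 0.088], [0.409, 0.392]]
tops [[0.58, -0.401], [0.443, -0.413]]
topfront [[0.57, -0.311], [0.429, -0.324]]
```

View pics/knob.png

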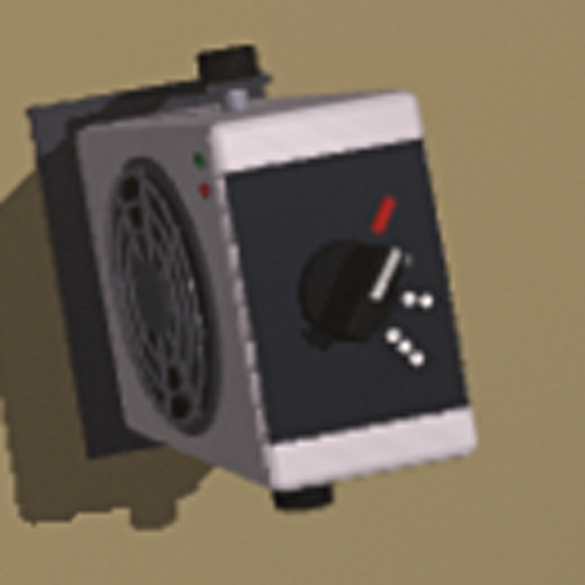

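The knob's pointer is towards the red bar or the one-dot mark, and I can't tell which from here. I'll move above it and check with the wrist camera.

```bash
cat >> h.py <<'E'
from scipy.spatial.transform import Rotation as Ro
def go(*ts):
    "world targets (x,y,z,yaw) -> tool-frame deltas, chained"
    s=r.get_state();P=np.array(s['tcp_pos']);R=Ro.from_euler('xyz',s['eef_rot'],degrees=True)
    for t in ts:
        T=Ro.from_euler('xyz',[180,0,t[3]],degrees=True)
        print(R.inv().apply(np.array(t[:3])-P).round(4),(R.inv()*T).as_rotvec(degrees=True).round(2));P=np.array(t[:3]);R=T
E
python3 - <<'E'
from h import *
p=r.camera_params('wrist');s=r.get_state();c=-np.array(p['R']).T@p['t'];R=Ro.from_euler('xyz',s['eef_rot'],degrees=True)
print('cam in tool',R.inv().apply(c-s['tcp_pos']),R.inv().apply(np.array(p['R'])[2]),p['fx'])
t=r.camera_params('top');w=plane(t,[(466.7,263.9),(512.2,256.1),(526.2,332.8),(480.4,342.8)],.215);print(w.round(3),w.mean(0).round(4))
go((.43,.42,.47,-40),(.50,.18,.47,-67),(.51,-.06,.47,-67),(.504,-.30,.47,-67))
E
```

```text
cam in tool [0.08125064 0.00150955 0.01917186] [-2.96270415e-01  2.43363947e-04  9.55104069e-01] 338.814859005463
[[ 0.569 -0.308  0.215]
 [ 0.582 -0.393  0.215]
 [ 0.443 -0.416  0.215]
 [ 0.428 -0.33   0.215]] [ 0.5053 -0.3619  0.215 ]
[ 0.3251  0.1693 -0.0659] [ 0.08 -0.03 27.06]
[0.2079 0.1389 0.    ] [-0. -0. 27.]
[0.2248 0.0846 0.    ] [0. 0. 0.]
[0.2186 0.0993 0.    ] [0. 0. 0.]
```

```bash
python3 -m pendant '[[[0.21,0.11,-0.066,0,0,27,1],[0.21,0.11,-0.066,0,0,27,1],[0.21,0.11,-0.066,0,0,27,1],[0.21,0.11,-0.066,0,0,27,1],[0.21,0.11,-0.066,0,0,27,1]]]' 10
python3 -c "
from h import *
go((.46,.34,.47,-65),(.51,.10,.47,-63),(.53,-.14,.47,-63),(.505,-.362,.47,-63))"
```

```text
time_s: 0.6
tcp_pos: [0.3324, 0.502, 0.4711]
eef_rot: [180.0, -0.0, -40.0]
contact_force: [0.5, 0.1, 0.4]
gripper_width: 0.0876
gripper_force: 0.0
[0.2019 0.0421 0.0012] [ 1.000e-02 -1.000e-02  2.501e+01]
[0.2386 0.0561 0.    ] [ 0.  0. -2.]
[0.2229 0.0911 0.    ] [0. 0. 0.]
[0.1865 0.1231 0.    ] [0. 0. 0.]
```

```bash
python3 -m pendant '[[[0.2,0.042,0,0,0,23,1],[0.2,0.042,0,0,0,23,1],[0.2,0.042,0,0,0,23,1],[0.2,0.042,0,0,0,23,1],[0.2,0.042,0,0,0,23,1]]]'
python3 -m pendant '[[[0.239,0.056,0,0,0,0,1],[0.239,0.056,0,0,0,0,1],[0.239,0.056,0,0,0,0,1],[0.239,0.056,0,0,0,0,1],[0.239,0.056,0,0,0,0,1]]]'
python3 -m pendant '[[[0.223,0.091,0,0,0,0,1],[0.223,0.091,0,0,0,0,1],[0.223,0.091,0,0,0,0,1],[0.223,0.091,0,0,0,0,1],[0.223,0.091,0,0,0,0,1]]]'
python3 -m pendant '[[[0.187,0.123,0,0,0,0,1],[0.187,0.123,0,0,0,0,1],[0.187,0.123,0,0,0,0,1],[0.187,0.123,0,0,0,0,1],[0.187,0.123,0,0,0,0,1]]]'
python3 - <<'E'
from h import *
p=r.camera_params('wrist');im=r.capture('wrist');cv2.imwrite('pics/w1.png',im[:,:,::-1])
import pickle;pickle.dump(p,open('w1.pkl','wb'))
E
```

```text
time_s: 1.1
tcp_pos: [0.4597, 0.3391, 0.4706]
eef_rot: [180.0, -0.0, -63.2]
contact_force: [0.3, 0.4, -0.6]
gripper_width: 0.0874
gripper_force: 0.0
time_s: 1.6
tcp_pos: [0.5163, 0.1028, 0.4706]
eef_rot: [180.0, 0.0, -62.9]
contact_force: [1.4, 0.9, -0.1]
gripper_width: 0.0877
gripper_force: 0.0
time_s: 2.1
tcp_pos: [0.5366, -0.1374, 0.4705]
eef_rot: [180.0, 0.0, -63.0]
contact_force: [0.3, 1.2, -0.8]
gripper_width: 0.0875
gripper_force: 0.0
time_s: 2.6
tcp_pos: [0.5117, -0.3608, 0.4698]
eef_rot: [179.9, 0.0, -63.1]
contact_force: [0.6, 1.4, -0.5]
gripper_width: 0.0875
gripper_force: 0.0
```

View pics/w1.png

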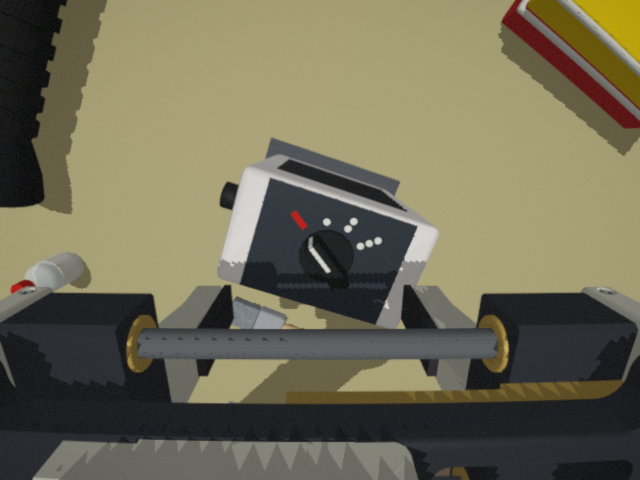

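The knob points at the red bar, so it's at off. The white line runs (327,271) to (310,240), the red mark is at (299,220) and the two dots are at (348,229) and (354,221).

```bash
python3 - <<'E'
from h import *
import pickle;p=pickle.load(open('w1.pkl','rb'))
L=plane(p,[(327,271),(310,240)],.243);print('line',L.round(4),np.degrees(np.arctan2(*(L[1]-L[0])[[1,0]])))
print('skirt c',plane(p,[(327,255)],.218).round(4))
M=plane(p,[(299,220),(327,222),(351,225),(369.5,243)],.215)[:,:2];print(M.round(4))
f=lambda c:np.r_[[np.linalg.norm(m-c[:2])-c[2] for m in M]]
from scipy.optimize import least_squares
c=least_squares(f,[.505,-.36,.035]).x;print('circle',c.round(4),np.degrees(np.arctan2(M[:,1]-c[1],M[:,0]-c[0])).round(1))
W=plane(p,[(221,270),(249,167),(437,233),(389,326)],.215);print(W.round(3),W.mean(0).round(4))
go((.505,-.362,.47,-27))
E
```

```text
line [[ 0.5046 -0.363   0.243 ]
 [ 0.5242 -0.377   0.243 ]] -35.62388992258717
skirt c [[ 0.5051 -0.3656  0.218 ]]
[[ 0.5345 -0.3791]
 [ 0.516  -0.3868]
 [ 0.4997 -0.3926]
 [ 0.4812 -0.3869]]
circle [ 0.5001 -0.3375  0.0534] [ -50.4  -72.1  -90.5 -111. ]
[[ 0.57  -0.318  0.215]
 [ 0.581 -0.397  0.215]
 [ 0.441 -0.416  0.215]
 [ 0.433 -0.334  0.215]] [ 0.5064 -0.3662  0.215 ]
[-0.0034  0.0057 -0.0006] [  0.1    0.09 -36.12]
```

```bash
python3 -m pendant '[[[-0.004,0.005,0,0,0,-9,1],[-0.004,0.005,0,0,0,-17,1],[-0.004,0.005,0,0,0,-25,1],[-0.004,0.005,0,0,0,-32,1],[-0.004,0.005,0,0,0,-32,1]]]'
python3 -m pendant '[[[0,0,0.03,0,0,0,1],[0,0,0.05,0,0,0,1],[0,0,0.06,0,0,0,1],[0,0,0.068,0,0,0,1],[0,0,0.068,0,0,0,1]]]'
python3 -c "
from h import *
go((.505,-.363,.402,-31))"
```

```text
time_s: 3.15
tcp_pos: [0.5063, -0.3561, 0.4702]
eef_rot: [-180.0, 0.0, -30.8]
contact_force: [-0.8, 0.1, 0.5]
gripper_width: 0.0877
gripper_force: 0.0
time_s: 3.65
tcp_pos: [0.5062, -0.3564, 0.402]
eef_rot: [180.0, 0.1, -31.0]
contact_force: [-0.6, -0.1, 0.5]
gripper_width: 0.0875
gripper_force: 0.0
[0.0024 0.0063 0.    ] [0.02 0.07 0.  ]
```

```bash
python3 -m pendant '[[[0.002,0.006,0,0,0,0,1],[0.002,0.006,0,0,0,0,1]]]'
python3 -m pendant '[[[0,0,0,0,0,0,-1],[0,0,0,0,0,0,-1],[0,0,0,0,0,0,-1],[0,0,0,0,0,0,-1],[0,0,0,0,0,0,-1]]]' 15
python3 -m pendant '[[[0,0,0,0,0,0,-1],[0,0,0,0,0,0,-1],[0,0,0,0,0,0,-1]]]'
```

```text
time_s: 3.85
tcp_pos: [0.5049, -0.3633, 0.4037]
eef_rot: [180.0, -0.1, -31.0]
contact_force: [0.2, -0.2, -0.5]
gripper_width: 0.0878
gripper_force: 0.0
time_s: 4.35
tcp_pos: [0.5048, -0.3626, 0.4027]
eef_rot: [-180.0, -0.0, -30.9]
contact_force: [0.0, -0.4, -0.0]
gripper_width: 0.0528
gripper_force: 0.0
time_s: 4.65
tcp_pos: [0.5048, -0.3626, 0.4027]
eef_rot: [180.0, 0.0, -30.9]
contact_force: [0.2, -0.2, 1.1]
gripper_width: 0.0292
gripper_force: 0.0
```

```bash
python3 -m pendant '[[[0,0,0,0,0,0,-1],[0,0,0,0,0,0,-1],[0,0,0,0,0,0,-1],[0,0,0,0,0,0,-1],[0,0,0,0,0,0,-1]]]'
python3 -c "
from plant import r
s=r.get_state();print(s['moment'],s['contact_force'])"
```

```text
time_s: 5.15
tcp_pos: [0.5048, -0.3626, 0.4027]
eef_rot: [-180.0, -0.0, -30.9]
contact_force: [1.0, 0.3, -0.8]
gripper_width: 0.0118
gripper_force: 14.9
[ 0.18568757 -0.4222666  -0.02654369] [ 0.97853901  0.29714473 -0.80057487]
```

```bash
python3 -m pendant '[[[0,0,0,0,0,7,-1],[0,0,0,0,0,14,-1],[0,0,0,0,0,21,-1],[0,0,0,0,0,28,-1],[0,0,0,0,0,35,-1]]]'
python3 -m pendant '[[[0,0,0,0,0,7,-1],[0,0,0,0,0,14,-1],[0,0,0,0,0,21,-1],[0,0,0,0,0,28,-1],[0,0,0,0,0,35,-1]]]'
python3 -m pendant '[[[0,0,0,0,0,1,-1],[0,0,0,0,0,1,-1]]]'
python3 -c "
from plant import r
s=r.get_state();print(s['moment'])"
```

```text
time_s: 5.65
tcp_pos: [0.5048, -0.3626, 0.4027]
eef_rot: [-180.0, -0.0, -66.2]
contact_force: [0.6, 0.8, -1.1]
gripper_width: 0.0119
gripper_force: 14.9
time_s: 6.15
tcp_pos: [0.5048, -0.3626, 0.4027]
eef_rot: [-180.0, 0.0, -101.2]
contact_force: [0.3, 0.8, -0.2]
gripper_width: 0.0118
gripper_force: 14.8
time_s: 6.35
tcp_pos: [0.5048, -0.3626, 0.4027]
eef_rot: [-180.0, 0.0, -101.8]
contact_force: [1.6, 0.5, 0.2]
gripper_width: 0.0123
gripper_force: 14.9
[ 0.25168755 -0.37338786  0.08853532]
```

Release, rise, and check with the wrist camera.

```bash
python3 -m pendant '[[[0,0,0,0,0,0,1],[0,0,0,0,0,0,1],[0,0,0,0,0,0,1],[0,0,0,0,0,0,1],[0,0,0,0,0,0,1]]]'
python3 -m pendant '[[[0,0,0,0,0,0,1],[0,0,-0.02,0,0,0,1],[0,0,-0.04,0,0,0,1],[0,0,-0.06,0,0,0,1],[0,0,-0.068,0,0,0,1]]]'
python3 -m pendant '[[[0,0,0,0,0,0,1],[0,0,0,0,0,0,1]]]'
python3 - <<'E'
from h import *
im=r.capture('wrist');cv2.imwrite('pics/w2.png',cv2.resize(im[150:350,200:450,::-1],None,fx=2.5,fy=2.5))
E
```

```text
time_s: 6.85
tcp_pos: [0.5047, -0.3627, 0.4027]
eef_rot: [180.0, -0.0, -101.9]
contact_force: [0.1, -0.1, 0.0]
gripper_width: 0.0462
gripper_force: 0.0
time_s: 7.35
tcp_pos: [0.5049, -0.3628, 0.4728]
eef_rot: [-179.8, -0.1, -101.9]
contact_force: [0.7, -0.3, -0.2]
gripper_width: 0.0848
gripper_force: 0.0
time_s: 7.55
tcp_pos: [0.5046, -0.3625, 0.4697]
eef_rot: [179.9, 0.0, -101.9]
contact_force: [-0.5, 1.1, 0.2]
gripper_width: 0.0876
gripper_force: 0.0
```

View pics/w2.png

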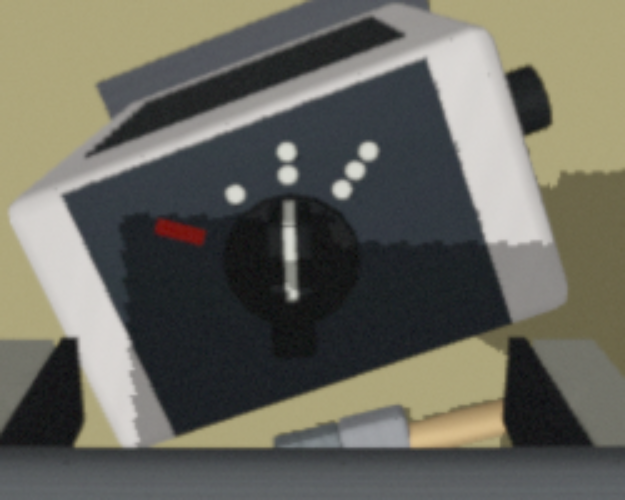

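The white line now points at the two dots, at (288,205) in the crop. On to the tray.

```bash
python3 -c "
from h import *
go((.51,-.16,.47,-130),(.50,.02,.45,-155),(.492,.173,.40,-176.6))"
```

```text
[-0.1992  0.0366 -0.0005] [1.000e-01 2.000e-02 2.806e+01]
[-0.1315  0.1234  0.02  ] [ 0. -0. 25.]
[-0.0574  0.142   0.05  ] [ 0.  -0.  21.6]
```

```bash
python3 -m pendant '[[[-0.199,0.037,0,0,0,28,1],[-0.199,0.037,0,0,0,28,1],[-0.199,0.037,0,0,0,28,1],[-0.199,0.037,0,0,0,28,1],[-0.199,0.037,0,0,0,28,1]]]'
python3 -m pendant '[[[-0.131,0.123,0.02,0,0,25,1],[-0.131,0.123,0.02,0,0,25,1],[-0.131,0.123,0.02,0,0,25,1],[-0.131,0.123,0.02,0,0,25,1],[-0.131,0.123,0.02,0,0,25,1]]]'
python3 -m pendant '[[[-0.057,0.142,0.05,0,0,21.7,1],[-0.057,0.142,0.05,0,0,21.7,1],[-0.057,0.142,0.05,0,0,21.7,1],[-0.057,0.142,0.05,0,0,21.7,1],[-0.057,0.142,0.05,0,0,21.7,1]]]'
python3 -m pendant '[[[0,0,0,0,0,0,1],[0,0,0,0,0,0,1]]]'
python3 - <<'E'
from h import *
p=r.camera_params('wrist');im=r.capture('wrist')[:,:,::-1].copy();cv2.imwrite('pics/w3.png',im)
hsv=cv2.cvtColor(im,cv2.COLOR_BGR2HSV);k=cv2.inRange(hsv,np.array((105,120,40)),np.array((130,255,255)))
k=cv2.morphologyEx(k,cv2.MORPH_OPEN,np.ones((3,3)));k=cv2.morphologyEx(k,cv2.MORPH_CLOSE,np.ones((25,25)))
q=rect(k);print(q);w=plane(p,q,.074);print(w.round(4),w.mean(0).round(4))
e=[w[1]-w[0],w[2]-w[1]];e=max(e,key=np.linalg.norm);print(np.degrees(np.arctan2(e[1],e[0])))
E
```

```text
time_s: 8.1
tcp_pos: [0.5093, -0.157, 0.4699]
eef_rot: [179.9, 0.0, -129.9]
contact_force: [0.1, 0.4, 0.8]
gripper_width: 0.0881
gripper_force: 0.0
time_s: 8.6
tcp_pos: [0.499, 0.0232, 0.4491]
eef_rot: [179.9, -0.1, -154.7]
contact_force: [0.1, -0.1, -0.2]
gripper_width: 0.0876
gripper_force: 0.0
time_s: 9.1
tcp_pos: [0.4907, 0.1736, 0.3985]
eef_rot: [-179.9, -0.2, -176.5]
contact_force: [-0.6, -0.6, -1.2]
gripper_width: 0.0875
gripper_force: 0.0
time_s: 9.3
tcp_pos: [0.4912, 0.171, 0.4006]
eef_rot: [-180.0, -0.0, -176.7]
contact_force: [-0.2, -0.5, 1.7]
gripper_width: 0.0879
gripper_force: 0.0
[[290. 163.]
 [351. 163.]
 [351. 287.]
 [290. 287.]]
[[0.433  0.1418 0.074 ]
 [0.4299 0.1958 0.074 ]
 [0.5493 0.2063 0.074 ]
 [0.5528 0.146  0.074 ]] [0.4913 0.1725 0.074 ]
5.02307668417541
```

View pics/w3.png

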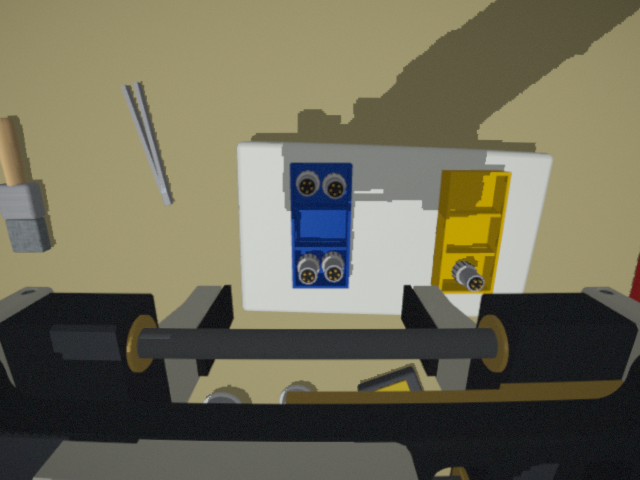

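The wrist view shows the blue tray at columns 290-351 and rows 163-287, lined up with the fingers and with all four connectors upright. Descending to grip it.

```bash
python3 -m pendant '[[[0,0.001,0.04,0,0,0,1],[0,0.001,0.08,0,0,0,1],[0,0.001,0.11,0,0,0,1],[0,0.001,0.13,0,0,0,1],[0,0.001,0.13,0,0,0,1]]]'
python3 -m pendant '[[[0,0,0.015,0,0,0,1],[0,0,0.027,0,0,0,1],[0,0,0.036,0,0,0,1],[0,0,0.038,0,0,0,1],[0,0,0.038,0,0,0,1]]]'
python3 -m pendant '[[[0,0,0,0,0,0,-0.2],[0,0,0,0,0,0,-0.2],[0,0,0,0,0,0,-0.2],[0,0,0,0,0,0,-0.2],[0,0,0,0,0,0,-0.2]]]' 20
```

```text
time_s: 9.85
tcp_pos: [0.4903, 0.1713, 0.2684]
eef_rot: [-179.9, -0.2, -176.7]
contact_force: [0.4, -0.4, -1.5]
gripper_width: 0.0876
gripper_force: 0.0
time_s: 10.35
tcp_pos: [0.491, 0.1728, 0.2328]
eef_rot: [-180.0, -0.0, -176.6]
contact_force: [-0.1, -0.3, 0.0]
gripper_width: 0.0878
gripper_force: 0.0
time_s: 10.85
tcp_pos: [0.491, 0.173, 0.2329]
eef_rot: [180.0, 0.0, -176.6]
contact_force: [-1.3, 1.1, 0.7]
gripper_width: 0.056
gripper_force: 20.0
```

```bash
python3 -m pendant '[[[0,0,0,0,0,0,-0.2],[0,0,-0.002,0,0,0,-0.2],[0,0,-0.007,0,0,0,-0.2],[0,0,-0.014,0,0,0,-0.2],[0,0,-0.022,0,0,0,-0.2]]]' 30
python3 -m pendant '[[[0,0,-0.01,0,0,0,-0.2],[0,0,-0.02,0,0,0,-0.2],[0,0,-0.03,0,0,0,-0.2],[0,0,-0.04,0,0,0,-0.2],[0,0,-0.046,0,0,0,-0.2]]]'
python3 -m pendant '[[[0,0,0,0,0,0,-0.2],[0,0,0,0,0,0,-0.2],[0,0,0,0,0,0,-0.2]]]'
python3 - <<'E'
from h import *
im=r.capture('wrist');cv2.imwrite('pics/w4.png',im[:,:,::-1])
b=np.radians(-82);o=np.array([.505,-.363])-.252*np.r_[np.cos(b),np.sin(b)];print(o)
go((*o,.301,-176.6))
E
```

```text
time_s: 11.35
tcp_pos: [0.4909, 0.1728, 0.2551]
eef_rot: [-180.0, -0.0, -176.6]
contact_force: [0.0, 0.1, -2.3]
gripper_width: 0.0554
gripper_force: 30.0
time_s: 11.85
tcp_pos: [0.4911, 0.173, 0.302]
eef_rot: [180.0, 0.1, -176.6]
contact_force: [0.7, -0.4, -3.2]
gripper_width: 0.0555
gripper_force: 30.0
time_s: 12.15
tcp_pos: [0.4907, 0.1728, 0.3001]
eef_rot: [-180.0, -0.0, -176.6]
contact_force: [-0.2, 0.7, -2.9]
gripper_width: 0.056
gripper_force: 30.0
[ 0.46992838 -0.11345245]
[ 0.0376 -0.2845 -0.0007] [-0.03 -0.05 -0.04]
```

View pics/w4.png

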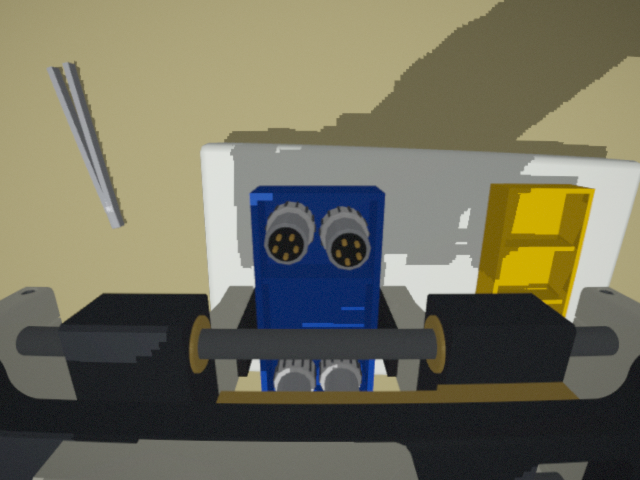

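The tray is held level, with both front connectors upright at (290,240) and (345,240) and the rear pair visible. Carrying it slowly to the grille.

```bash
python3 -m pendant '[[[0,-0.003,0,0,0,0,-0.2],[0.001,-0.009,0,0,0,0,-0.2],[0.002,-0.018,0,0,0,0,-0.2],[0.004,-0.029,0,0,0,0,-0.2],[0.005,-0.041,0,0,0,0,-0.2]]]'
python3 -m pendant '[[[0.002,-0.013,0,0,0,0,-0.2],[0.003,-0.026,0,0,0,0,-0.2],[0.005,-0.039,0,0,0,0,-0.2],[0.007,-0.052,0,0,0,0,-0.2],[0.009,-0.065,0,0,0,0,-0.2]]]'
python3 -m pendant '[[[0.002,-0.013,0,0,0,0,-0.2],[0.003,-0.026,0,0,0,0,-0.2],[0.005,-0.039,0,0,0,0,-0.2],[0.007,-0.052,0,0,0,0,-0.2],[0.009,-0.065,0,0,0,0,-0.2]]]'
python3 -m pendant '[[[0.002,-0.013,0,0,0,0,-0.2],[0.003,-0.026,0,0,0,0,-0.2],[0.005,-0.039,0,0,0,0,-0.2],[0.007,-0.052,0,0,0,0,-0.2],[0.009,-0.065,0,0,0,0,-0.2]]]'
python3 -m pendant '[[[0.002,-0.013,0,0,0,0,-0.2],[0.003,-0.025,0,0,0,0,-0.2],[0.005,-0.035,0,0,0,0,-0.2],[0.006,-0.042,0,0,0,0,-0.2],[0.006,-0.046,0,0,0,0,-0.2]]]'
python3 -m pendant '[[[0,-0.002,0,0,0,0,-0.2],[0,-0.003,0,0,0,0,-0.2],[0,-0.003,0,0,0,0,-0.2],[0,-0.003,0,0,0,0,-0.2],[0,-0.003,0,0,0,0,-0.2]]]'
python3 -m pendant '[[[0,0,0,0,0,0,-0.2],[0,0,0,0,0,0,-0.2],[0,0,0,0,0,0,-0.2],[0,0,0,0,0,0,-0.2],[0,0,0,0,0,0,-0.2]]]'
python3 - <<'E'
from h import *
im=r.capture('scene');w=r.capture('wrist');cv2.imwrite('pics/end.png',np.hstack([im[120:420,80:480],w[100:400,100:500]])[:,:,::-1])
s=r.get_state();print(s['tcp_pos'],s['qd'])
E
```

```text
time_s: 12.7
tcp_pos: [0.4881, 0.1305, 0.3006]
eef_rot: [-180.0, -0.0, -176.6]
contact_force: [-0.4, -1.2, -2.5]
gripper_width: 0.0555
gripper_force: 30.0
time_s: 13.2
tcp_pos: [0.483, 0.0651, 0.3007]
eef_rot: [-180.0, 0.0, -176.6]
contact_force: [-0.2, -0.9, -1.7]
gripper_width: 0.0558
gripper_force: 30.0
time_s: 13.7
tcp_pos: [0.4779, -0.0002, 0.3006]
eef_rot: [-180.0, -0.0, -176.6]
contact_force: [0.6, 0.7, -2.0]
gripper_width: 0.0558
gripper_force: 30.0
time_s: 14.2
tcp_pos: [0.4727, -0.0657, 0.3007]
eef_rot: [-180.0, -0.0, -176.6]
contact_force: [0.4, 0.3, -1.5]
gripper_width: 0.0557
gripper_force: 30.0
time_s: 14.7
tcp_pos: [0.4694, -0.1116, 0.3006]
eef_rot: [180.0, -0.0, -176.7]
contact_force: [0.0, 0.4, -2.3]
gripper_width: 0.0558
gripper_force: 30.0
time_s: 15.2
tcp_pos: [0.4697, -0.1136, 0.3007]
eef_rot: [180.0, 0.0, -176.6]
contact_force: [0.5, -0.6, -2.3]
gripper_width: 0.0557
gripper_force: 30.0
time_s: 15.7
tcp_pos: [0.4697, -0.1138, 0.3007]
eef_rot: [180.0, 0.0, -176.6]
contact_force: [0.1, 0.0, -1.7]
gripper_width: 0.0556
gripper_force: 30.0
[ 0.46970127 -0.11386054  0.30065887] [ 0.07658657 -0.03447228  0.0314685   0.00749961  0.11215126  0.05188346]
```

View pics/end.png

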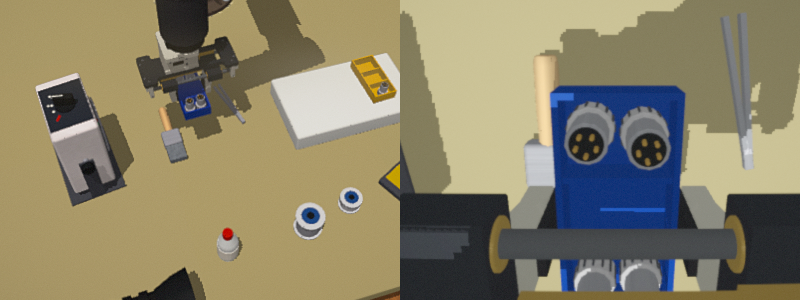

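The tray hangs level in front of the grille at (195,100) in the left half, with all four connectors standing and nothing else moved. Handing in.

```bash
python3 -c "
from plant import r
print(r.close_job())"
```

```text
the job is handed in; nothing more can be done
None
```

I handed the job in at about 16 s, and the hand-in gave no verdict: the knob is at two dots and released, and the gripper is holding the blue tray level and still about 20 cm in front of the grille, with all four connectors standing.

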